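# Clear the drawdown board, tuck the test panel under its hold-down leaf and hold it flat

### The job

Get the test panel ready for coating: with the scraper block, wipe the four red chips off the bed of the drawdown board into the trough at its side, without touching the chips with the fingers, and put the scraper back on the bench. Then take the panel from its rest and slide one end fully home under the green leaf of the board without lifting the leaf, and press the panel's other end down flat onto the bed against the sprung pad. Finish while still pressing it flat with the fingers; do not let go at the end, and leave the other things on the bench alone.

Things in the scene. Friction and masses are not known exactly. Their poses are not given: they have to be found in the camera images.
- board: Drawdown board for coating test panels, fixed. Origin: centre of its underside, z up. Plate 270 (x) x 130 mm (y), its top (the bed) 26 mm above the origin. +x: head with green leaf; -x: foot; +y: chip trough. Panel's place is along y = 0: head edge at a stop 8 mm high at x = +85 mm, panel's middle then at x = -15 mm. Two dark rails, 10 mm high, 62 mm apart inside, run from x = +52 mm to the head.
- bed_middle (a point): Point on the bed's surface at board x = -20, y = 0 mm: middle of the bare part of the bed, which is 120 mm long in x between lifting pad and leaf lip, and open right across in y. The chips lie within 40 mm of it in x and y. A monitor 0.45 m tall stands on the bench to the left of the work (world x 0.35 to 0.6, y beyond +0.45 m): keep the arm clear of it.
- leaf_mouth (a point): Point on the bed's surface on the middle line, straight under the front edge of the leaf's flat part (board x = +53 mm). The opening here is 10 mm high and 62 mm wide between the rails; the leaf's lip flares up from there for another 11 mm towards the foot, to 16 mm above the bed.
- leaf (a joint): Green steel hold-down leaf, 86 mm wide, 3 mm thick, 63 mm from hinge to flat front edge, 0.1 kg, hinged along its far edge and lying on the two rails by its own weight. 0 = lying on the rails, grows (rad) as it is lifted. Its flat part overlaps a fully inserted panel by 32 mm. Its top is 13 mm above the bed, lip 20 mm, hinge 22 mm.
- lifter (a joint): Sprung black rubber pad in the bed near the foot (38 mm across, 22 mm along the board) that lifts the panel's foot end for taking it out. 0 = standing 8 mm proud of the bed, 0.008 m = pressed flush; it takes about 2.4 N to start and 5.6 N when flush.
- lifter_top (a point): Centre of the top of the lifting pad (board x = -94 mm, y = 0), moves with the pad. A fully inserted panel reaches 21 mm beyond it towards the foot.
- trough_middle (a point): Centre of the floor of the sheet-steel chip trough along the board's +y side, inside 130 mm (x) by 60 mm (y): board x -85 to +45 mm, y +66 to +126 mm. Floor 4 mm, rim 20 mm above the bench: the rim is 6 mm lower than the bed.
- scraper_grip (a point): Loose orange scraper block standing upright on the bench, 0.16 kg. Point in the middle of its grip rib, 37.5 mm above its underside; x runs along the rib. Foot 100 (x) x 36 (y) mm, 14 mm high, a steel blade along both long sides; grip rib 84 (x) x 20 (y) mm, 14 to 55 mm above the underside, gripped across from above.
- panel_middle (a point): Centre of the loose test panel, a grey fibre-cement strip with white top, 200 (its x) x 50 (its y) x 6 mm, 0.115 kg. Either end may be the head. It starts lying on a two-bar rest, underside 22 mm above the bench; the bars are 44 mm long, 72 mm either side of its middle, so both long edges are free.
- chip_0: Loose red chip of hardened filler on the bed, about 16 x 12 mm and 6 mm thick; origin at the centre of its underside.
- chip_1: Loose red chip of hardened filler on the bed, about 16 x 12 mm and 6 mm thick; origin at the centre of its underside.
- chip_2: Loose red chip of hardened filler on the bed, about 16 x 12 mm and 6 mm thick; origin at the centre of its underside.
- chip_3: Loose red chip of hardened filler on the bed, about 16 x 12 mm and 6 mm thick; origin at the centre of its underside.
- red_jar: Bystander, loose: sample jar with a red screw lid, 49 mm wide, 57 mm tall; origin at the centre of its underside.
- green_bottle: Bystander, loose: white reagent bottle with a green cap, 42 mm wide, 85 mm tall; origin at the centre of its underside.
- label_roll: Bystander, loose: roll of white labels, 60 mm wide, 33 mm tall; origin at the centre of its underside.
- weight: Bystander, loose: knobbed steel test weight, 26 mm wide, 36 mm tall; origin at the centre of its underside.
There are look-alikes about, which are no part of the job. Leave any purple look-alike of the part that bears scraper_grip alone.

How it is judged:
On the way, in this order (a step that is already met when the one before it is completed fails the run):
1. all four chips lie in the trough (y of chip_0 in the frame of board between 0.062 and 0.13 m and x of chip_0 in the frame of board between -0.088 and 0.048 m and z of each of chip_0, chip_1, chip_2, chip_3 in the frame of board below 0.022 m and y of chip_1 in the frame of board between 0.062 and 0.13 m and x of chip_1 in the frame of board between -0.088 and 0.048 m and y of chip_2 in the frame of board between 0.062 and 0.13 m and x of chip_2 in the frame of board between -0.088 and 0.048 m and y of chip_3 in the frame of board between 0.062 and 0.13 m and x of chip_3 in the frame of board between -0.088 and 0.048 m), for 0.2 s.
2. one end of the panel is tucked under the leaf, between the rails (x of panel_middle in the frame of board between -0.027 and 0 m and y of panel_middle in the frame of board between -0.009 and 0.009 m and z of panel_middle in the frame of board below 0.038 m and angle between the x axis of panel_middle and the x axis of board, either way round below 0.12 rad and value of joint leaf below 0.06 rad), for 0.2 s.
At the end, for the whole second after the job is handed in: Chips in the trough; scraper let go on the bench, off the board; panel 20 to 32 mm under the flat leaf, within 9 mm and 0.12 rad of the middle line, flat on the bed (0.022 rad, 2.5 mm), pad pressed 6 of 8 mm, leaf down (0.04 rad); fingers press the panel with over 2 N through the last second (all of step 1 and x of panel_middle in the frame of board between -0.027 and 0 m and y of panel_middle in the frame of board between -0.009 and 0.009 m and z of panel_middle in the frame of board between 0.027 and 0.038 m and angle between the x axis of panel_middle and the x axis of board, either way round below 0.12 rad and z of panel_middle in the frame of board below 0.0315 m and angle between panel_middle's own z axis and vertical below 0.022 rad and value of joint lifter above 0.006 m and value of joint leaf below 0.04 rad and contact force between the fingers and panel above 2 N and height (world z) of scraper_grip below 0.046 m and contact force between scraper and board below 0.05 N and contact force between scraper and panel below 0.05 N and contact force between the fingers and scraper below 0.05 N); the arm keeps its last pose, push and grip.
It fails at once if the leaf is lifted (0.1 rad, about 6 mm at its front edge) (value of joint leaf above 0.1 rad).
It fails at once if the fingers touch a chip (contact force between the fingers and chip_0 above 0.5 N or contact force between the fingers and chip_1 above 0.5 N or contact force between the fingers and chip_2 above 0.5 N or contact force between the fingers and chip_3 above 0.5 N).
It fails at once if a bystander is shifted by more than 20 mm (distance of any of red_jar, green_bottle, label_roll, weight from where it was at the start of the episode above 0.02 m).
It also fails if it takes over 67 s, if anything falls off the work surface, if the arm or the gripper's body presses on something with over 40 N, if the wrist force passes 120 N, or if a joint passes its speed limit or range.

### The arm

A 6-joint arm with a two-finger parallel gripper is mounted at the origin on a cart in front of the work surface, level with it; the furniture and walls round the work are solid. World frame = base frame: x ahead of the robot, y to its left, z up, the work surface at z = 0. Lengths are in m, angles in rad, forces in N, time in s.
With the tool pointing down it reaches from about 0.25 to 0.775 m from the base axis. Payload 4 kg.
Tool frame: the origin (TCP) lies at the centre of the arm's flange, where the gripper is bolted on; the fingertips stand 173 mm ahead of it and the grasp point (between the pads) lies 155 mm ahead of it; z points along the fingers, y is the line along which they close (so a half turn about z gives the same grasp; the last joint's range is limited). The gripper opens to 85 mm and grips with 20 to 120 N. Pads are 22 mm wide; open, the fingers measure 114 mm over their backs; the gripper's body (76 mm by 85 mm) begins 54 mm behind the grasp point. The pads swing forward as they close: fully open they stand 13 mm farther back than shut.
Start: joints at [-1.329, 0.087, 1.371, -0, 1.684, -0.103], TCP at [0.186, -0.518, 0.405] pointing down, gripper open.
Joint ranges: [-3.1, 3.1], [-0.76, 2.03], [0.27, 2.55], [-1.08, 4.22], [0.17, 2.65], [-2.57, 2.57]. Speed limits (rad/s): [2.79, 2.79, 3.14, 3.14, 3.14, 3.14].

### API

Orientations are given as a 3x3 rotation matrix whose columns are the frame's x, y, z axes.
In Python, from cell import ctrl gives the robot as it stands. The module is installed in compiled form; this text tells all that it offers.
- The arm moves only by the tool jog_arm, never from a script. Its arguments are lists of equal length, an entry for each row: "translation": the shift along the tool's x, y, z in m, a list of three; "roll": the turn about the tool's z in degrees; "grip": the finger opening in m, from 0 to 0.0854. In form: {"translation": [[tx, ty, tz], ...], "roll": [roll, ...], "grip": [grip, ...]}. A call has exactly 5 rows; each row is the pose to reach, as a shift and turn from the pose commanded when the call began, along the tool's axes at that moment; what a row does not reach only later rows make up. A row lasts 1/10 s, in which the tool goes at most 50 mm and 8.59 degrees, less where a joint would pass 70% of its speed; a pose out of reach is approached as far as the arm can. A call with a gripper value outside its range is refused whole. The fingers move at their own pace and stop on an object; the grip force is fixed at half the most. Time passes only in rows, so rows that repeat a pose let the fingers close, or fill a call up. It gives the time, the measured TCP pose, the force, the opening and the grip force at its end, in the units of the state.
- ctrl.read_state(): the state, without advancing time (a new reading comes with each control period).
- ctrl.grab_frame(name): name is "scene" or "top" or "wrist"; returns (picture, depth): 480x640x3 uint8, blue, green, red; 480x640 float32, m along the optical axis (not along the pixel's ray), 0 where there is no reading.
- ctrl.get_calibration(name): a dict with "fx", "fy", "cx", "cy" (pixels), "k1" (the pictures are not rectified: a ray, as slopes to the right and down, at radius r is drawn at 1 + k1 r^2 times it, then the intrinsics apply), "rvec" (rotation vector, rad) and "tvec" (3), from world to camera coordinates, as OpenCV has them. Camera axes: x right, y down, z forward; pixel columns grow to the right and rows downward; lengths in m; the calibration is good to about 2 mm. A picture is of the moment at which its call begins: read the wrist's pose just before it. get_calibration takes no time and is no camera call; for the wrist camera it gives the pose at the moment of the call.
- ctrl.hand_in(): hands the job in; it is judged then, once.
The state is a dict: "clock": time; "qpos": joint angles; "qd": joint speeds; "effort": joint torques, N m; "eef_pos": TCP position; "tool_rot": TCP orientation; "ft_force": force on the tool from outside, world axes, zero at the start; "moment": the same for the moment, N m; "width": finger opening in m; "grasp_force": force on a finger pad.
Only numpy, scipy, OpenCV 4.12 (cv2) and the standard library are available. Lean on these libraries where they do the work, as an engineer would, in place of code of your own. Each camera call takes 0.05 s, during which the arm holds its last target. There are 200 camera calls.

## Working session

There is one attempt and no reset: what is moved stays moved. The work goes in short steps, Python scripts to look and compute and a tool call to move; the robot and the scene stay as the last step left them, time stands still between calls to the robot, and variables do not carry over. Pictures are saved under pics/ and viewed, at most 10 in all, crops included, and the job is handed in when it is done.

Besides the shell and the picture viewer there is one more tool, called as name([rows], argument=value, ...), one row to a line, values as JSON. jog_arm: Moves the arm, as the interface text tells. Its arguments: {"type":"object","properties":{"translation":{"type":"array"},"roll":{"type":"array"},"grip":{"type":"array"}},"required":["translation","roll","grip"]}

```bash
mkdir -p pics; cat > h.py <<'E'
import numpy as np, cv2
from cell import ctrl
def cal(n):
    c=ctrl.get_calibration(n); R=cv2.Rodrigues(np.array(c["rvec"],float))[0]; return c,R,np.array(c["tvec"],float).ravel()
def ray(C,uv):
    c,R,t=C; K=np.array([[c["fx"],0,c["cx"]],[0,c["fy"],c["cy"]],[0,0,1.]])
    p=cv2.undistortPoints(np.array(uv,float).reshape(-1,1,2),K,np.array([c["k1"],0,0,0.])).reshape(-1,2)
    d=np.c_[p,np.ones(len(p))]@R; return -R.T@t,d
def onz(C,uv,z):
    o,d=ray(C,uv); return o+d*((z-o[2])/d[:,2])[:,None]
def cloud(C,dep):
    v,u=np.mgrid[0:480,0:640]; o,d=ray(C,np.c_[u.ravel(),v.ravel()]); return (o+d*dep.ravel()[:,None]).reshape(480,640,3)
def proj(C,P):
    c,R,t=C; K=np.array([[c["fx"],0,c["cx"]],[0,c["fy"],c["cy"]],[0,0,1.]])
    return cv2.projectPoints(np.array(P,float).reshape(-1,1,3),cv2.Rodrigues(R)[0],t,K,np.array([c["k1"],0,0,0.]))[0].reshape(-1,2)
E
python3 - <<'E'
from h import *
for n in("top","scene"):
    C=cal(n); p,d=ctrl.grab_frame(n); cv2.imwrite(f"pics/{n}0.png",p); np.save(f"{n}0.npy",d); print(n,C[0]['fx'],C[0]['k1'],-C[1].T@C[2],C[1][2])
s=ctrl.read_state(); print(s["tool_rot"],s["eef_pos"],s["ft_force"],s["clock"])
E
```

```text
top 485.77190578719654 -0.01949029381981343 [ 0.23265574 -0.07063043  1.04253005] [ 0.20704353  0.03631619 -0.97765746]
scene 577.3216086630405 -0.18416354129503207 [-0.40660821  0.71805538  1.09824517] [ 0.5498605  -0.49488777 -0.67285922]
[[ 9.41146118e-01  3.37999652e-01 -4.69267765e-04]
 [ 3.37999892e-01 -9.41143975e-01  2.02269064e-03]
 [ 2.42020202e-04 -2.06225989e-03 -9.99997844e-01]] [ 0.18588062 -0.51752926  0.403607  ] [-0.24036685 -0.08303241 -0.15049752] 0.1
```

View pics/top0.png

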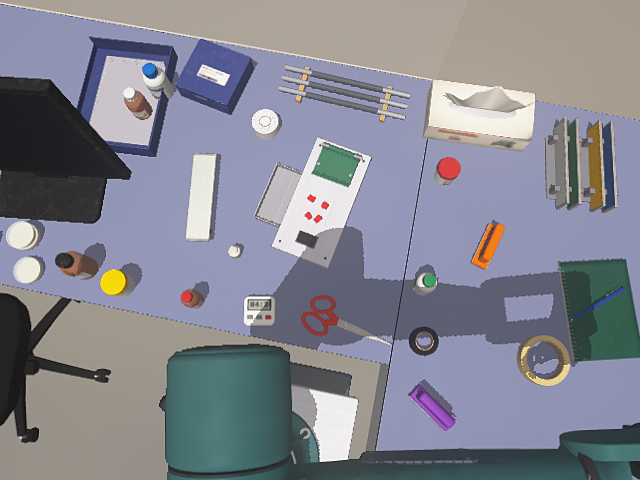

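View pics/scene0.png

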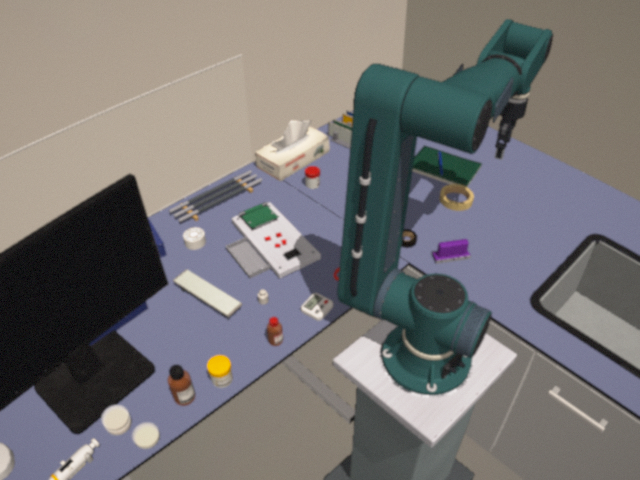

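Top view: board centred near (322,203) with its head up, four chips around (317,208), trough at (278,195). The panel is at (201,197), the orange scraper at (488,245) and the purple decoy at (432,407). The scene view agrees.

```bash
cat > m.py <<'E'
from h import *
def rect(C,m,z,box,pick=None):
    u0,v0,u1,v1=box; k=np.zeros(m.shape,np.uint8); k[v0:v1,u0:u1]=255; m=cv2.bitwise_and(m.astype(np.uint8)*255,k)
    cs,_=cv2.findContours(m,cv2.RETR_EXTERNAL,cv2.CHAIN_APPROX_NONE); c=max(cs,key=cv2.contourArea)
    P=onz(C,c.reshape(-1,2),z)[:,:2]; r=cv2.minAreaRect((P*1000).astype(np.float32)); b=cv2.boxPoints(r)
    e=max(b[1]-b[0],b[2]-b[1],key=np.linalg.norm); return np.array(r[0]),r[1],np.degrees(np.arctan2(e[1],e[0]))
E
python3 - <<'E'
from m import *
C=cal("top"); p=cv2.imread("pics/top0.png"); h=cv2.cvtColor(p,cv2.COLOR_BGR2HSV); H,S,V=cv2.split(h)
X=cloud(C,np.load("top0.npy"))
white=(S<60)&(V>120)
print("panel",rect(C,white,.028,(170,140,230,255)))
green=(H>60)&(H<95)&(S>80)
print("leaf",rect(C,green,.039,(300,130,380,200)))
org=(H>5)&(H<18)&(S>150)
print("scr",rect(C,org,.014,(460,210,515,280)))
red=((H<8)|(H>172))&(S>150)
n,l,st,ce=cv2.connectedComponentsWithStats((red[180:235,290:345]).astype(np.uint8))
for i in range(1,n): print("chip",st[i,4],onz(C,ce[i]+[290,180],.032)[0])
dark=(V<60)
print("pad",rect(C,dark,.034,(293,228,322,252)))
# plate corners
z=X[...,2]
plate=(z>.018)&(z<.06)
print("plate",rect(C,plate,.026,(250,130,390,280)))
print("plate+w",rect(C,plate&(white|green|dark|red),.026,(272,130,390,280)))
print(z[170:260,470:510].max(), np.nanmedian(z[190:200,195:205]), np.median(z[210:220,325:335]))
big=cv2.resize(p[120:280,180:380],(800,640),interpolation=cv2.INTER_CUBIC)[:600]
cv2.imwrite("pics/crop1.png",big)
print(rect(C,(H>135)&(H<160)&(S>120),.055,(400,370,470,440)))
E
```

```text
panel (array([499.15734863, 262.19946289]), (266.1427001953125, 132.33363342285156), np.float32(13.78319))
leaf (array([625.34472656, -18.66015625]), (85.04438018798828, 77.5235824584961), np.float32(80.060776))
scr (array([ 519.09375   , -377.30273438]), (33.31455612182617, 106.12765502929688), np.float32(-15.877525))
chip 32 [0.54069749 0.01992386 0.032     ]
chip 35 [ 0.53110775 -0.01172249  0.032     ]
chip 28 [0.50110214 0.0182881  0.032     ]
chip 36 [ 0.49854546 -0.00297716  0.032     ]
pad (array([458.18115234,  -2.28991079]), (2.130819797515869, 0.0), np.float32(101.36071))
plate (array([541.409729 ,  -2.8680954]), (132.40716552734375, 270.1158142089844), np.float32(-9.937393))
plate+w (array([541.44744873,  -2.84333038]), (132.2274169921875, 270.10015869140625), np.float32(-9.861785))
1.042530050301781 0.027157801662759717 0.02537665323738547
(array([ 162.6101532, -299.6439209]), (97.2452392578125, 29.066795349121094), np.float32(56.205788))
```

View pics/crop1.png

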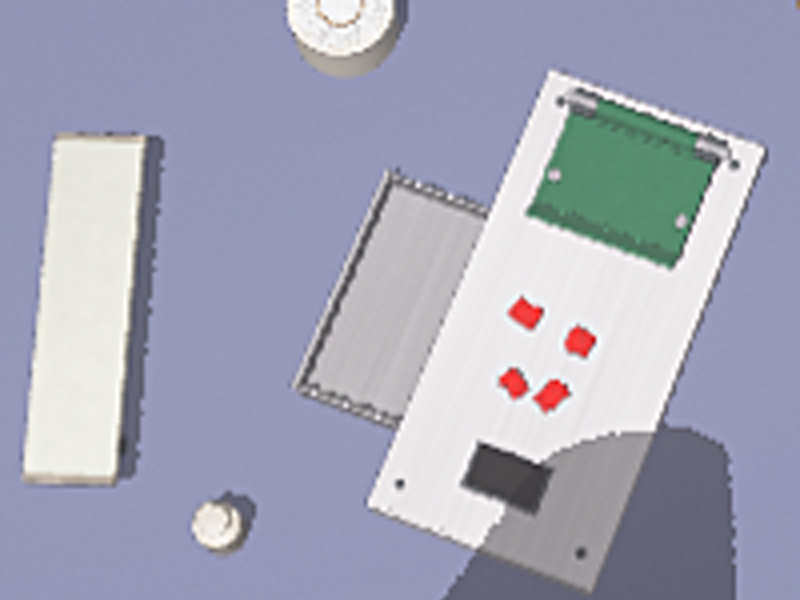

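The crop shows the board plate cleanly, chips clear of the edges, and the trough empty at crop (395,300). Next I'll localise the panel and bystanders, and work out the jog to the scraper.

```bash
cat >> m.py <<'E'
def wrap(a): return (a+90)%180-90
def jog(xyz,yaw=None):
    s=ctrl.read_state(); R=np.array(s["tool_rot"]); d=R.T@(np.array(xyz)-s["eef_pos"])
    ty=np.degrees(np.arctan2(R[1,0],R[0,0]))
    print("pos",np.round(s["eef_pos"],4),"yaw",round(ty,2),"jog",np.round(d,4),"roll",None if yaw is None else round(wrap(ty-yaw),2),"t",round(s["clock"],2),"q",np.round(s["qpos"],2),"f",np.round(s["ft_force"],1),"w",round(s["width"],4),"g",s["grasp_force"])
B=np.array([.5414,-.0028]); BY=-9.9
def bw(x,y):
    a=np.radians(BY); return B+[np.cos(a)*x-np.sin(a)*y,np.sin(a)*x+np.cos(a)*y]
E
python3 - <<'E'
from m import *
C=cal("top"); X=cloud(C,np.load("top0.npy")); z=X[...,2]
print("panel",rect(C,(z>.02)&(z<.04),.028,(170,140,230,255)))
print("rib",rect(C,(z>.035)&(z<.07),.055,(460,210,515,280)))
print("foot",rect(C,(z>.006)&(z<.07),.014,(460,210,515,280)))
for n,zz,b in(("jar",.057,(430,150,470,190)),("bottle",.085,(410,265,445,300)),("roll",.033,(245,100,285,140)),("weight",.036,(222,240,246,262))):
    print(n,rect(C,(z>zz*.6)&(z<.12),zz,b))
print(bw(-.02,-.06),bw(-.02,.06),bw(-.015,0))
jog([.52,-.375,.30],-16)
E
```

```text
panel (array([498.45852661, 257.53741455]), (200.67181396484375, 51.07563400268555), np.float32(9.467933))
rib (array([ 513.3873291 , -373.16281128]), (23.001018524169922, 88.42047119140625), np.float32(-16.049797))
foot (array([ 519.29974365, -376.77203369]), (38.05013656616211, 108.10737609863281), np.float32(-16.207952))
jar (array([ 655.51202393, -258.87997437]), (50.175819396972656, 50.62481689453125), np.float32(-78.52418))
bottle (array([ 398.0428772 , -244.05812073]), (37.97604751586914, 40.12388610839844), np.float32(-78.717415))
roll (array([694.97064209, 157.83525085]), (63.8603515625, 58.450904846191406), np.float32(13.226205))
weight (array([393.24264526, 156.32788086]), (23.088275909423828, 23.790681838989258), np.float32(-32.028584))
[ 0.51138207 -0.05846798] [0.53201356 0.05974514] [ 5.26623360e-01 -2.21063496e-04]
pos [ 0.1859 -0.5175  0.4036] yaw 19.76 jog [ 0.3626 -0.021   0.1037] roll 35.76 t 0.1 q [-1.33  0.09  1.37  0.    1.68 -0.1 ] f [-0.2 -0.1 -0.2] w 0.0858 g 0.0
```

jog_arm([
  [0.05, 0, 0],
  [0.1, 0, 0],
  [0.15, -0.01, 0.02],
  [0.2, -0.02, 0.04],
  [0.24, -0.025, 0.06],
], roll=[7, 14, 22, 30, 35.8], grip=[0.06, 0.06, 0.06, 0.06, 0.06])

```text
clock: 0.6
eef_pos: [0.3997, -0.4144, 0.347]
tool_rot: [[0.96, -0.281, 0.0], [-0.281, -0.96, -0.001], [0.001, 0.001, -1.0]]
ft_force: [0.7, -0.9, -1.5]
width: 0.0602
grasp_force: 0.0
```

```bash
python3 -c "
from m import *
jog([.5134,-.3732,.30],-16.05)"
```

```text
pos [ 0.3997 -0.4144  0.347 ] yaw -16.33 jog [ 0.0975 -0.0715  0.047 ] roll -0.28 t 0.6 q [-0.9   0.16  1.4  -0.    1.58  0.95] f [ 0.7 -0.9 -1.5] w 0.0602 g 0.0
```

jog_arm([
  [0.03, -0.025, 0.015],
  [0.065, -0.05, 0.03],
  [0.0975, -0.0715, 0.045],
  [0.0975, -0.0715, 0.045],
  [0.0975, -0.0715, 0.045],
], roll=[0, 0, 0, 0, 0], grip=[0.06, 0.06, 0.06, 0.06, 0.06])

```text
clock: 1.1
eef_pos: [0.5122, -0.3733, 0.3008]
tool_rot: [[0.962, -0.275, -0.003], [-0.275, -0.962, 0.001], [-0.003, -0.001, -1.0]]
ft_force: [-0.5, 0.4, 0.5]
width: 0.0602
grasp_force: 0.0
```

```bash
python3 - <<'E'
from m import *
jog([.5134,-.3732,.1925],-16.05)
C=cal("wrist"); p,d=ctrl.grab_frame("wrist"); cv2.imwrite("pics/w1.png",p); np.save("w1.npy",d)
X=cloud(C,d); z=X[...,2]; H,S,V=cv2.split(cv2.cvtColor(p,cv2.COLOR_BGR2HSV))
org=(H>5)&(H<18)&(S>150)
print(-C[1].T@C[2])
print("rib",rect(C,org&(z>.04)&(z<.07),.055,(0,0,640,480)))
print("foot",rect(C,org&(z>.006)&(z<.07),.014,(0,0,640,480)), z[org].max())
E
```

```text
pos [ 0.5122 -0.3733  0.3008] yaw -15.94 jog [ 0.0015 -0.0003  0.1083] roll 0.11 t 1.1 q [-0.72  0.31  1.31 -0.    1.52  1.13] f [-0.5  0.4  0.5] w 0.0602 g 0.0
[ 0.57692573 -0.39201659  0.27159979]
rib (array([ 521.88934326, -376.68572998]), (20.05113410949707, 82.8218765258789), np.float32(-16.009785))
foot (array([ 515.98516846, -375.27279663]), (32.37810516357422, 108.0383071899414), np.float32(-15.835885)) 0.2715997858347241
```

View pics/w1.png

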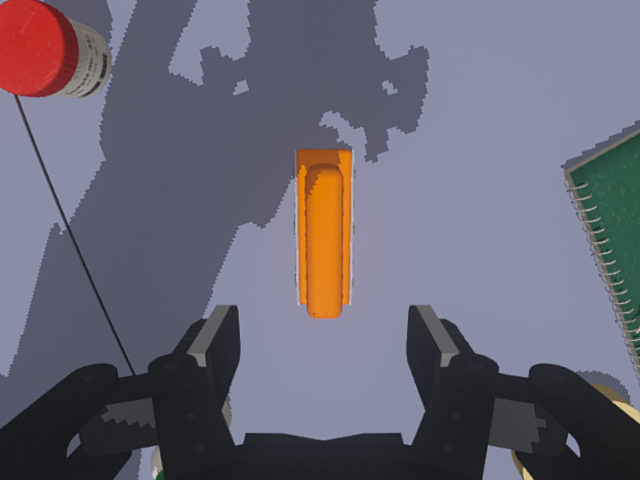

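The wrist image shows the orange rib centred between the fingers at column 324, spanning rows 165–318. Its centre is about 8 mm ahead along tool x.

jog_arm([
  [0.004, 0.0005, 0.035],
  [0.008, 0.0005, 0.07],
  [0.008, 0.0005, 0.095],
  [0.008, 0.0005, 0.108],
  [0.008, 0.0005, 0.108],
], roll=[0, 0, 0, 0, 0], grip=[0.06, 0.06, 0.06, 0.06, 0.06])

```text
clock: 1.65
eef_pos: [0.5178, -0.3769, 0.1928]
tool_rot: [[0.961, -0.278, -0.003], [-0.278, -0.961, 0.002], [-0.003, -0.001, -1.0]]
ft_force: [0.1, 0.5, 0.4]
width: 0.0601
grasp_force: 0.0
```

jog_arm([
  [0, 0, 0],
  [0, 0, 0],
  [0, 0, 0],
  [0, 0, 0],
  [0, 0, 0],
], roll=[0, 0, 0, 0, 0], grip=[0.01, 0.01, 0.01, 0.01, 0.01])

```text
clock: 2.15
eef_pos: [0.52, -0.3771, 0.197]
tool_rot: [[0.961, -0.276, 0.003], [-0.276, -0.961, -0.003], [0.004, 0.002, -1.0]]
ft_force: [-0.3, 0.0, 6.8]
width: 0.0193
grasp_force: 59.6
```

jog_arm([
  [0, 0, 0],
  [0, 0, -0.01],
  [0, 0, -0.04],
  [0, 0, -0.075],
  [0, 0, -0.11],
], roll=[0, 0, 0, 0, 0], grip=[0.01, 0.01, 0.01, 0.01, 0.01])

```text
clock: 2.65
eef_pos: [0.519, -0.3762, 0.3046]
tool_rot: [[0.961, -0.276, -0.002], [-0.276, -0.961, 0.002], [-0.003, -0.001, -1.0]]
ft_force: [0.7, 0.4, -1.3]
width: 0.0192
grasp_force: 58.7
```

```bash
python3 - <<'E'
from m import *
jog([*bw(-.02,-.068),.30],BY)
E
```

```text
pos [ 0.519  -0.3762  0.3046] yaw -16.03 jog [-0.0942 -0.2953  0.0052] roll -6.13 t 2.65 q [-0.72  0.33  1.29 -0.    1.53  1.14] f [ 0.7  0.4 -1.3] w 0.0192 g 58.73693525791168
```

```bash
python3 - <<'E'
from m import *
jog([*bw(-.02,-.05),.24],BY)
d=np.load("w1.npy"); print("finger depth", np.round(d[310:365:9,228],4), np.round(d[310:365:9,418],4))
p=bw(-.02,-.05)
E
```

```text
pos [ 0.519  -0.3762  0.3046] yaw -16.03 jog [-0.096  -0.3131  0.0652] roll -6.13 t 2.65 q [-0.72  0.33  1.29 -0.    1.53  1.14] f [ 0.7  0.4 -1.3] w 0.0192 g 58.73693525791168
finger depth [0.1385 0.1339 0.1316 0.1323 0.1321 0.1343 0.1313] [0.1397 0.1329 0.1329 0.1335 0.131  0.131  0.1315]
```

jog_arm([
  [-0.015, -0.045, 0],
  [-0.03, -0.092, 0],
  [-0.045, -0.14, 0],
  [-0.06, -0.185, 0],
  [-0.07, -0.23, 0.01],
], roll=[-2, -4, -6.1, -6.1, -6.1], grip=[0.01, 0.01, 0.01, 0.01, 0.01])

```text
clock: 3.15
eef_pos: [0.5151, -0.1343, 0.2958]
tool_rot: [[0.985, -0.173, 0.002], [-0.173, -0.985, -0.001], [0.002, 0.0, -1.0]]
ft_force: [1.4, -0.3, -2.1]
width: 0.0191
grasp_force: 59.1
```

```bash
python3 - <<'E'
from m import *
jog([*bw(-.02,-.05),.230],BY)
E
```

```text
pos [ 0.5151 -0.1343  0.2958] yaw -9.96 jog [-0.017  -0.0841  0.0657] roll -0.06 t 3.15 q [-0.36  0.09  1.58 -0.    1.46  1.38] f [ 1.4 -0.3 -2.1] w 0.0191 g 59.11501944065094
```

jog_arm([
  [-0.008, -0.042, 0],
  [-0.0165, -0.084, 0.01],
  [-0.0165, -0.084, 0.04],
  [-0.0165, -0.084, 0.065],
  [-0.0165, -0.084, 0.066],
], roll=[0, 0, 0, 0, 0], grip=[0.01, 0.01, 0.01, 0.01, 0.01])

```text
clock: 3.65
eef_pos: [0.5121, -0.0495, 0.2246]
tool_rot: [[0.985, -0.171, -0.008], [-0.171, -0.985, 0.002], [-0.008, -0.0, -1.0]]
ft_force: [-0.4, -0.5, -2.6]
width: 0.0192
grasp_force: 59.4
```

```bash
python3 - <<'E'
from m import *
jog([*bw(-.02,-.05),.2235],BY)
p,d=ctrl.grab_frame("wrist"); cv2.imwrite("pics/w2.png",p)
E
```

```text
pos [ 0.5121 -0.0495  0.2246] yaw -9.87 jog [ 0.0008 -0.0011  0.0011] roll 0.03 t 3.65 q [-0.21  0.12  1.7  -0.    1.33  1.54] f [-0.4 -0.5 -2.6] w 0.0192 g 59.44124758243561
```

View pics/w2.png

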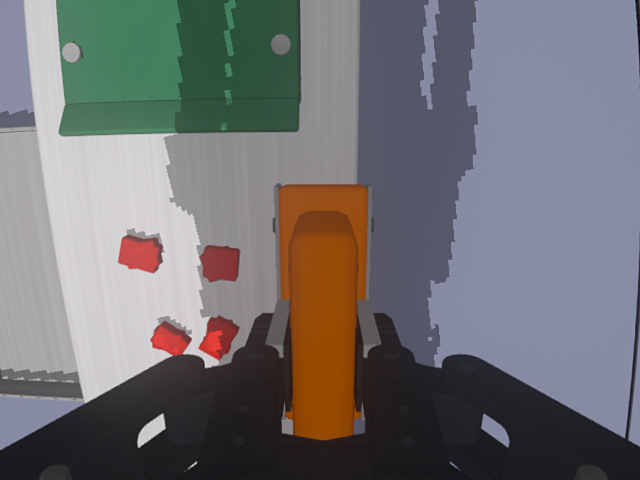

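The wrist view shows the scraper parallel to the board at the +y-going start. The four chips (140,254), (220,263), (170,340), (219,338) lie in its span, and the leaf lip is clear ahead of it.

jog_arm([
  [0, 0, 0.0012],
  [0, -0.015, 0.0012],
  [0, -0.03, 0.0012],
  [0, -0.045, 0.0012],
  [0, -0.06, 0.0012],
], roll=[0, 0, 0, 0, 0], grip=[0.01, 0.01, 0.01, 0.01, 0.01])

```text
clock: 4.2
eef_pos: [0.525, 0.0096, 0.229]
tool_rot: [[0.985, -0.172, 0.003], [-0.172, -0.985, -0.002], [0.003, 0.001, -1.0]]
ft_force: [-1.0, -2.8, 5.1]
width: 0.0193
grasp_force: 60.2
```

jog_arm([
  [0, -0.012, 0],
  [0, -0.024, 0],
  [0, -0.036, 0],
  [0, -0.047, 0],
  [0, -0.05, 0],
], roll=[0, 0, 0, 0, 0], grip=[0.01, 0.01, 0.01, 0.01, 0.01])

```text
clock: 4.7
eef_pos: [0.5326, 0.0598, 0.2265]
tool_rot: [[0.985, -0.171, -0.001], [-0.171, -0.985, 0.002], [-0.002, -0.002, -1.0]]
ft_force: [0.6, -0.6, -2.1]
width: 0.0192
grasp_force: 59.4
```

```bash
python3 - <<'E'
from m import *
jog([*bw(-.02,.06),.2235],BY)
p,d=ctrl.grab_frame("wrist"); cv2.imwrite("pics/w3.png",p)
C=cal("top"); p,d=ctrl.grab_frame("top"); cv2.imwrite("pics/t3.png",p)
H,S,V=cv2.split(cv2.cvtColor(p,cv2.COLOR_BGR2HSV)); red=((H<8)|(H>172))&(S>150)
n,l,st,ce=cv2.connectedComponentsWithStats((red[150:260,240:345]).astype(np.uint8))
a=np.radians(BY)
for i in range(1,n):
    P=onz(C,ce[i]+[240,150],.010)[0][:2]-B; print(st[i,4],np.round([np.cos(a)*P[0]+np.sin(a)*P[1],-np.sin(a)*P[0]+np.cos(a)*P[1]],4))
E
```

```text
pos [0.5326 0.0598 0.2265] yaw -9.84 jog [-0.0006  0.0002  0.003 ] roll 0.06 t 4.7 q [0.01 0.16 1.65 0.   1.33 1.75] f [ 0.6 -0.6 -2.1] w 0.0192 g 59.37627375125885
32 [-0.003  -0.0048]
27 [-0.0383  0.0192]
34 [-0.0368 -0.0041]
```

View pics/w3.png

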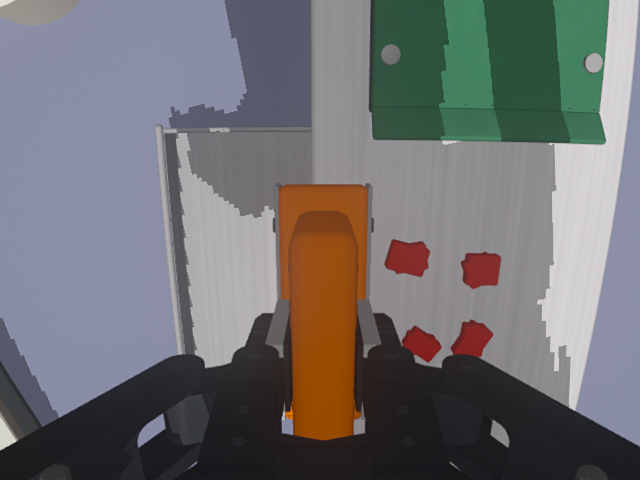

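The wrist image shows the scraper rode over the chips, now at (408,258), (481,270), (421,344), (473,338). The blade was about 3.5 mm too high, so I'll go back and repeat lower, with light bed contact.

jog_arm([
  [0, 0, -0.03],
  [0, 0.045, -0.03],
  [0, 0.09, -0.03],
  [0, 0.115, -0.03],
  [0, 0.115, -0.02],
], roll=[0, 0, 0, 0, 0], grip=[0.01, 0.01, 0.01, 0.01, 0.01])

```text
clock: 5.3
eef_pos: [0.5128, -0.0585, 0.2478]
tool_rot: [[0.984, -0.177, 0.002], [-0.177, -0.984, -0.002], [0.002, 0.001, -1.0]]
ft_force: [0.6, 0.0, -2.1]
width: 0.019
grasp_force: 59.7
```

jog_arm([
  [0, 0, 0.012],
  [0, 0, 0.024],
  [0, 0, 0.0255],
  [0, 0, 0.0255],
  [0, 0, 0.0255],
], roll=[0, 0, 0, 0, 0], grip=[0.01, 0.01, 0.01, 0.01, 0.01])

```text
clock: 5.8
eef_pos: [0.5128, -0.0545, 0.2226]
tool_rot: [[0.985, -0.171, -0.002], [-0.171, -0.985, -0.001], [-0.002, 0.001, -1.0]]
ft_force: [-4.6, -1.4, 8.7]
width: 0.0193
grasp_force: 62.2
```

```bash
python3 - <<'E'
from m import *
jog([*bw(-.02,-.055),.223],BY)
E
```

```text
pos [ 0.5128 -0.0545  0.2226] yaw -9.84 jog [-0.0008 -0.0009 -0.0004] roll 0.06 t 5.8 q [-0.22  0.12  1.7  -0.    1.32  1.53] f [-4.6 -1.4  8.7] w 0.0193 g 62.15655326843262
```

jog_arm([
  [0, -0.012, -0.001],
  [0, -0.024, -0.001],
  [0, -0.036, -0.001],
  [0, -0.048, -0.001],
  [0, -0.06, -0.001],
], roll=[0, 0, 0, 0, 0], grip=[0.01, 0.01, 0.01, 0.01, 0.01])

```text
clock: 6.3
eef_pos: [0.5236, 0.0049, 0.2226]
tool_rot: [[0.985, -0.172, -0.0], [-0.172, -0.985, -0.0], [0.0, 0.0, -1.0]]
ft_force: [-1.1, -2.7, 2.4]
width: 0.0189
grasp_force: 61.2
```

jog_arm([
  [0, -0.011, 0],
  [0, -0.022, 0],
  [0, -0.033, 0],
  [0, -0.044, 0],
  [0, -0.055, 0],
], roll=[0, 0, 0, 0, 0], grip=[0.01, 0.01, 0.01, 0.01, 0.01])

```text
clock: 6.8
eef_pos: [0.533, 0.0587, 0.2226]
tool_rot: [[0.985, -0.173, -0.0], [-0.173, -0.985, 0.0], [-0.0, -0.0, -1.0]]
ft_force: [-0.4, -2.4, 3.3]
width: 0.0196
grasp_force: 61.2
```

```bash
cat > chips.py <<'E'
from m import *
def chips():
    a=np.radians(BY)
    for n in("wrist","top"):
        C=cal(n); p,d=ctrl.grab_frame(n); cv2.imwrite(f"pics/{n}_{ctrl.read_state()['clock']:.2f}.png",p)
        X=cloud(C,d); H,S,V=cv2.split(cv2.cvtColor(p,cv2.COLOR_BGR2HSV)); red=((H<3)|(H>172))&(S>150)
        P=X[...,:2]-B; bx=np.cos(a)*P[...,0]+np.sin(a)*P[...,1]; by=-np.sin(a)*P[...,0]+np.cos(a)*P[...,1]
        red&=(np.abs(bx)<.2)&(np.abs(by)<.2)&(d>0)
        k,l,st,ce=cv2.connectedComponentsWithStats(red.astype(np.uint8))
        for i in range(1,k):
            if st[i,4]>8: print(n,st[i,4],np.round(ce[i]),"board xyz mm",np.round([np.median(q[l==i])*1000 for q in(bx,by,X[...,2])],1))
E
python3 - <<'E'
from chips import *
jog([*bw(-.02,.06),.223],BY); chips()
E
```

```text
pos [0.533  0.0587 0.2226] yaw -9.95 jog [-0.0011 -0.0009 -0.0004] roll -0.05 t 6.8 q [0.   0.17 1.66 0.   1.32 1.75] f [-0.4 -2.4  3.3] w 0.0196 g 61.19301438331604
wrist 977 [258. 210.] board xyz mm [17.2 86.9 12.4]
wrist 824 [262. 267.] board xyz mm [-7.2 85.2 17.7]
wrist 361 [253. 317.] board xyz mm [-33.1  92.4  11.6]
top 12 [280. 194.] board xyz mm [-18.3  88.3  12.3]
top 9 [279. 203.] board xyz mm [-35.5  87.8   8.5]
top 54 [327. 299.] board xyz mm [-193.5  -88.1    7.8]
```

jog_arm([
  [0, -0.006, 0],
  [0, -0.006, -0.001],
  [0, -0.004, -0.02],
  [0, 0.01, -0.05],
  [0, 0.05, -0.08],
], roll=[0, 0, 0, 0, 0], grip=[0.01, 0.01, 0.01, 0.01, 0.01])

```text
clock: 7.4
eef_pos: [0.5239, 0.01, 0.3016]
tool_rot: [[0.986, -0.169, -0.003], [-0.169, -0.986, 0.003], [-0.003, -0.002, -1.0]]
ft_force: [0.5, -1.7, -2.3]
width: 0.0191
grasp_force: 60.4
```

```bash
python3 - <<'E'
from chips import *
jog([.5195,-.3762,.305],-16); chips()
E
```

```text
pos [0.5239 0.01   0.3016] yaw -9.71 jog [ 0.0608  0.3814 -0.0044] roll 6.29 t 7.4 q [-0.09  0.07  1.59  0.    1.48  1.65] f [ 0.5 -1.7 -2.3] w 0.0191 g 60.42545199394226
wrist 474 [197. 185.] board xyz mm [17.4 88.  11.8]
wrist 412 [195. 227.] board xyz mm [-9.1 91.2 11.7]
wrist 661 [208. 274.] board xyz mm [-39.3  84.2  12.9]
top 37 [287. 183.] board xyz mm [13.7 87.5  8.9]
top 35 [282. 193.] board xyz mm [-12.9  90.3   9.4]
top 24 [279. 204.] board xyz mm [-38.3  87.8   9.1]
top 54 [327. 299.] board xyz mm [-193.4  -88.1    8.5]
```

```bash
ls pics; python3 -c "
import cv2,glob
p=cv2.imread(sorted(glob.glob('pics/wrist_7*'))[0]); cv2.imwrite('pics/c4.png',cv2.resize(p,(800,600)))"
```

```text
crop1.png
scene0.png
t3.png
top0.png
top_6.90.png
top_7.50.png
w1.png
w2.png
w3.png
wrist_6.85.png
wrist_7.45.png
```

View pics/c4.png

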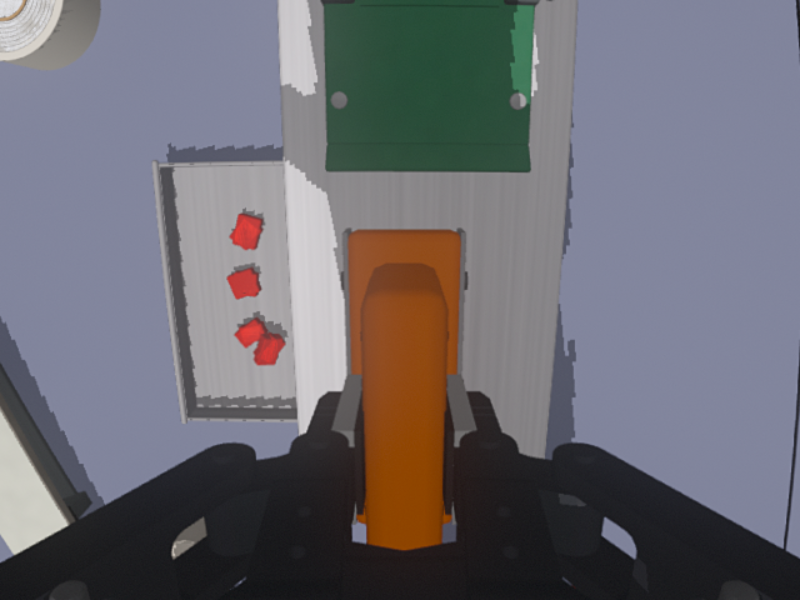

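All four chips are in the trough, at (247,230), (244,283), (250,333) and (268,350). Next I'll set the scraper down on the clear bench at about (0.525,-0.19).

jog_arm([
  [0.008, 0.048, 0],
  [0.017, 0.096, 0],
  [0.026, 0.145, 0.01],
  [0.035, 0.193, 0.04],
  [0.035, 0.197, 0.08],
], roll=[0, 0, 0, 0, 0], grip=[0.01, 0.01, 0.01, 0.01, 0.01])

```text
clock: 8.0
eef_pos: [0.5256, -0.1961, 0.2242]
tool_rot: [[0.984, -0.178, 0.007], [-0.178, -0.984, -0.005], [0.008, 0.003, -1.0]]
ft_force: [-0.1, 0.4, -2.5]
width: 0.0193
grasp_force: 60.6
```

jog_arm([
  [0, 0, 0.012],
  [0, 0, 0.018],
  [0, 0, 0.024],
  [0, 0, 0.024],
  [0, 0, 0.024],
], roll=[0, 0, 0, 0, 0], grip=[0.01, 0.01, 0.01, 0.01, 0.01])

```text
clock: 8.5
eef_pos: [0.5255, -0.1909, 0.2004]
tool_rot: [[0.985, -0.171, 0.003], [-0.171, -0.985, -0.001], [0.003, 0.001, -1.0]]
ft_force: [0.3, -0.2, -1.8]
width: 0.0195
grasp_force: 60.4
```

```bash
python3 - <<'E'
from m import *
jog([.525,-.19,.197],BY)
E
```

```text
pos [ 0.5255 -0.1909  0.2004] yaw -9.86 jog [-0.0006 -0.0008  0.0034] roll 0.04 t 8.5 q [-0.45  0.24  1.62  0.    1.28  1.29] f [ 0.3 -0.2 -1.8] w 0.0195 g 60.42431116104126
```

jog_arm([
  [0, 0, 0.003],
  [0, 0, 0.0045],
  [0, 0, 0.0045],
  [0, 0, 0.0045],
  [0, 0, 0.004],
], roll=[0, 0, 0, 0, 0], grip=[0.01, 0.01, 0.01, 0.01, 0.05])

```text
clock: 9.0
eef_pos: [0.5252, -0.1916, 0.1962]
tool_rot: [[0.985, -0.172, 0.003], [-0.172, -0.985, -0.001], [0.003, 0.001, -1.0]]
ft_force: [0.3, 0.4, 1.1]
width: 0.0323
grasp_force: 0.0
```

jog_arm([
  [0, 0, -0.002],
  [0, 0, -0.005],
  [0, 0, -0.03],
  [0, 0, -0.075],
  [0, 0, -0.12],
], roll=[0, 0, 0, 0, 0], grip=[0.06, 0.06, 0.07, 0.07, 0.07])

```text
clock: 9.5
eef_pos: [0.5243, -0.1914, 0.315]
tool_rot: [[0.985, -0.173, -0.002], [-0.173, -0.985, 0.001], [-0.003, -0.001, -1.0]]
ft_force: [0.8, -0.9, 0.6]
width: 0.07
grasp_force: 0.0
```

```bash
python3 - <<'E'
from m import *
C=cal("top"); p,d=ctrl.grab_frame("top"); X=cloud(C,d); H,S,V=cv2.split(cv2.cvtColor(p,cv2.COLOR_BGR2HSV))
z=X[...,2]; org=(H>5)&(H<18)&(S>150)&(z<.1)
try: print("scr",rect(C,org,.03,(360,130,480,300)),np.percentile(z[130:300,360:480][org[130:300,360:480]],95))
except Exception as e: print(e)
a=np.radians(9.47); c=np.array([.4985,.2575]); u=np.array([np.cos(a),np.sin(a)])
g=c-.055*u; print(g); jog([*g,.32],9.47)
E
```

```text
scr (array([ 551.20849609, -195.70874023]), (31.295244216918945, 38.97984313964844), np.float32(-10.050271)) 0.056376935063431166
[0.44424955 0.24845079]
pos [ 0.5261 -0.1923  0.3257] yaw -9.94 jog [-0.1568 -0.42    0.0016] roll -19.41 t 9.55 q [-0.45  0.13  1.48 -0.    1.52  1.29] f [ 2.8 -1.4  6.6] w 0.07 g 0.0
```

jog_arm([
  [-0.017, -0.046, 0],
  [-0.034, -0.092, 0],
  [-0.051, -0.138, 0],
  [-0.068, -0.184, 0],
  [-0.085, -0.23, 0],
], roll=[-6, -12, -19.4, -19.4, -19.4], grip=[0.075, 0.075, 0.075, 0.075, 0.075])

```text
clock: 10.05
eef_pos: [0.48, 0.0513, 0.3149]
tool_rot: [[0.987, 0.164, 0.001], [0.164, -0.987, -0.0], [0.001, 0.0, -1.0]]
ft_force: [0.7, 0.5, -0.4]
width: 0.0751
grasp_force: 0.0
```

```bash
python3 -c "
from m import *
jog([.4442,.2485,.30],9.47)"
```

```text
pos [0.48   0.0513 0.3149] yaw 9.42 jog [-0.003  -0.2004  0.0148] roll -0.05 t 10.05 q [-0.01 -0.03  1.67 -0.    1.5   1.4 ] f [ 0.7  0.5 -0.4] w 0.0751 g 0.0
```

jog_arm([
  [0, -0.05, 0],
  [0, -0.1, 0],
  [0, -0.15, 0],
  [-0.003, -0.19, 0],
  [-0.003, -0.195, 0],
], roll=[0, 0, 0, 0, 0], grip=[0.075, 0.075, 0.075, 0.075, 0.075])

```text
clock: 10.55
eef_pos: [0.4443, 0.2451, 0.3147]
tool_rot: [[0.985, 0.17, -0.0], [0.17, -0.985, 0.002], [0.0, -0.002, -1.0]]
ft_force: [-0.1, -0.9, 0.0]
width: 0.0749
grasp_force: 0.0
```

```bash
python3 - <<'E'
from m import *
jog([.4442,.2485,.19],9.47)
C=cal("wrist"); p,d=ctrl.grab_frame("wrist"); cv2.imwrite("pics/w5.png",p); np.save("w5.npy",d)
z=cloud(C,d)[...,2]
print("axis",C[1][2],-C[1].T@C[2])
print("panel",rect(C,(z>.02)&(z<.04),.028,(0,0,640,480)))
# finger tip z
for u in range(150,260,10):
    c=z[300:480,u]; k=np.where((c>.08)&(c<.25))[0]; print(u, (k[0]+300, round(c[k[0]:k[0]+4].min(),4)) if len(k) else None, end="; ")
E
```

```text
pos [0.4443 0.2451 0.3147] yaw 9.79 jog [ 0.0004 -0.0031  0.1247] roll 0.32 t 10.55 q [0.39 0.03 1.61 0.   1.5  1.79] f [-0.1 -0.9  0. ] w 0.0749 g 0.0
axis [-0.26063219 -0.04397801 -0.964436  ] [0.51072537 0.2560734  0.285769  ]
panel (array([493.74533081, 256.82141113]), (183.86776733398438, 50.46089553833008), np.float32(9.3400135))
150 (np.int64(347), np.float64(0.1759)); 160 (np.int64(334), np.float64(0.1675)); 170 (np.int64(327), np.float64(0.1618)); 180 (np.int64(324), np.float64(0.1681)); 190 (np.int64(311), np.float64(0.1576)); 200 (np.int64(309), np.float64(0.1563)); 210 (np.int64(309), np.float64(0.1552)); 220 (np.int64(448), np.float64(0.2282)); 230 (np.int64(447), np.float64(0.2201)); 240 (np.int64(444), np.float64(0.2188)); 250 (np.int64(433), np.float64(0.216));
```

View pics/w5.png

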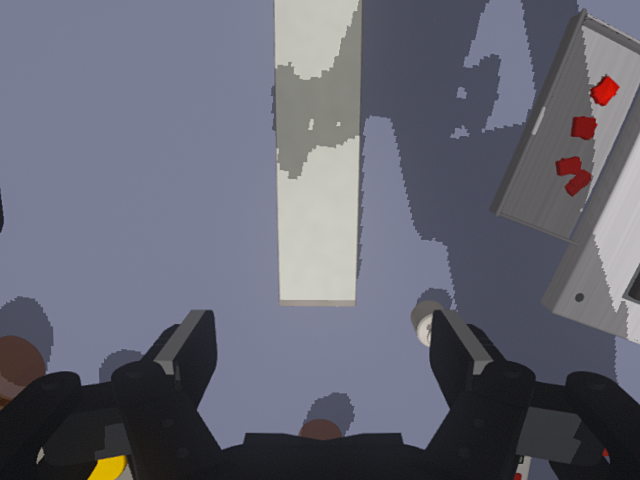

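The wrist view shows the panel centred at column 318, near end at row 300, with the weight clear at (425,325). I'll grip 55 mm from its middle toward the near end.

jog_arm([
  [0.002, -0.003, 0.04],
  [0.002, -0.003, 0.08],
  [0.002, -0.003, 0.11],
  [0.002, -0.003, 0.1245],
  [0.002, -0.003, 0.1245],
], roll=[0, 0, 0, 0, 0], grip=[0.066, 0.066, 0.066, 0.066, 0.066])

```text
clock: 11.1
eef_pos: [0.4464, 0.243, 0.1871]
tool_rot: [[0.987, 0.163, -0.006], [0.163, -0.987, -0.003], [-0.006, 0.002, -1.0]]
ft_force: [-0.1, -0.8, 0.7]
width: 0.0663
grasp_force: 0.0
```

```bash
python3 - <<'E'
from m import *
jog([.4458,.2483,.19],9.4)
C=cal("wrist"); p,d=ctrl.grab_frame("wrist"); cv2.imwrite("pics/w6.png",p); np.save("w6.npy",d)
z=cloud(C,d)[...,2]
for u in range(170,480,10):
    c=z[280:350,u]; print(u,np.round(c[::12],3)*1000)
E
```

```text
pos [0.4464 0.243  0.1871] yaw 9.36 jog [ 0.0003 -0.0053 -0.0029] roll -0.04 t 11.1 q [ 0.39  0.15  1.75 -0.    1.25  1.79] f [-0.1 -0.8  0.7] w 0.0663 g 0.0
170 [3. 3. 3. 3. 3. 3.]
180 [ 3.  3.  2.  2. 34. 42.]
190 [ 2.  2.  3.  3. 34. 50.]
200 [ 3.  2.  3. 34. 42. 50.]
210 [ 3.  3.  3. 34. 43. 48.]
220 [ 3.  2.  5. 34. 35. 36.]
230 [29. 31. 30. 29. 31. 29.]
240 [29. 30. 30. 30. 31. 30.]
250 [30. 30. 30. 31. 29. 30.]
260 [30. 30. 30. 30. 30. 30.]
270 [31. 30. 31. 31. 30. 30.]
280 [30. 29. 30. 30. 29. 30.]
290 [31. 30. 31. 30. 30. 30.]
300 [31. 29. 30. 31. 30. 30.]
310 [31. 32. 30. 30. 30. 30.]
320 [30. 31. 30. 29. 30. 31.]
330 [30. 31. 31. 31. 30. 30.]
340 [31. 29. 30. 31. 30. 28.]
350 [31. 30. 30. 31. 31. 30.]
360 [29. 30. 31. 31. 29. 31.]
370 [30. 29. 30. 30. 30. 30.]
380 [2. 3. 3. 3. 3. 3.]
390 [3. 2. 4. 3. 4. 3.]
400 [4. 3. 2. 4. 4. 3.]
410 [3. 3. 3. 3. 3. 3.]
420 [  4.   2. 158.  27.  28.  30.]
430 [ 2.  2.  2. 35. 39. 42.]
440 [ 3.  3.  3. 34. 43. 49.]
450 [ 3.  2.  1.  3. 42. 51.]
460 [ 4.  2.  3.  1. 35. 51.]
470 [ 3.  3.  3.  4.  3. 43.]
```

jog_arm([
  [0, -0.003, 0],
  [0, -0.0055, 0],
  [0, -0.0055, 0],
  [0, -0.0055, 0],
  [0, -0.0055, 0],
], roll=[0, 0, 0, 0, 0], grip=[0.066, 0.066, 0.066, 0.066, 0.066])

```text
clock: 11.65
eef_pos: [0.4463, 0.2504, 0.1906]
tool_rot: [[0.986, 0.165, 0.001], [0.165, -0.986, 0.0], [0.001, -0.0, -1.0]]
ft_force: [-0.0, 0.1, -0.7]
width: 0.0664
grasp_force: 0.0
```

```bash
python3 - <<'E'
from m import *
jog([.4458,.2483,.188],9.4)
C=cal("wrist"); p,d=ctrl.grab_frame("wrist"); z=cloud(C,d)[...,2]
r=z[300]; k=np.where((r[150:500]>.02)&(r[150:500]<.04))[0]+150; print(k.min(),k.max())
E
```

```text
pos [0.4463 0.2504 0.1906] yaw 9.47 jog [-0.0009  0.0019  0.0026] roll 0.07 t 11.65 q [ 0.4   0.15  1.75 -0.    1.25  1.81] f [-0.   0.1 -0.7] w 0.0664 g 0.0
252 398
```

jog_arm([
  [0, 0.0015, 0.002],
  [0, 0.0015, 0.002],
  [0, 0.0015, 0.002],
  [0, 0.0015, 0.002],
  [0, 0.0015, 0.002],
], roll=[0, 0, 0, 0, 0], grip=[0.066, 0.058, 0.04, 0.04, 0.04])

```text
clock: 12.2
eef_pos: [0.4467, 0.2488, 0.1884]
tool_rot: [[0.986, 0.164, 0.001], [0.164, -0.986, 0.0], [0.001, 0.0, -1.0]]
ft_force: [-0.3, 0.3, 2.5]
width: 0.0481
grasp_force: 61.9
```

jog_arm([
  [0, 0, 0],
  [0, 0, 0],
  [0, 0, -0.005],
  [0, 0, -0.015],
  [0, 0, -0.02],
], roll=[0, 0, 0, 0, 0], grip=[0.04, 0.04, 0.04, 0.04, 0.04])

```text
clock: 12.7
eef_pos: [0.4467, 0.2488, 0.2091]
tool_rot: [[0.986, 0.164, 0.001], [0.164, -0.986, 0.0], [0.001, -0.0, -1.0]]
ft_force: [0.1, -0.1, -0.6]
width: 0.0479
grasp_force: 61.8
```

```bash
python3 - <<'E'
from m import *
jog([.4458,.2483,.30],9.4)
C=cal("wrist"); p,d=ctrl.grab_frame("wrist"); cv2.imwrite("pics/w7.png",p); X=cloud(C,d); z=X[...,2]
for v in (30,100,170,240,300,340): 
    m=np.abs(z[v,250:390]-.045)<.02; print(v,np.median(X[v,250:390][m],0).round(4))
E
```

```text
pos [0.4467 0.2488 0.2091] yaw 9.46 jog [-0.0009  0.0004 -0.0909] roll 0.06 t 12.7 q [ 0.4   0.13  1.73 -0.    1.28  1.8 ] f [ 0.1 -0.1 -0.6] w 0.0479 g 61.838035583496094
30 [0.5425 0.2651 0.0503]
100 [0.5233 0.2619 0.0505]
170 [0.5031 0.2581 0.0506]
240 [0.4816 0.2549 0.0507]
300 [0.4616 0.2518 0.0508]
340 [0.4471 0.2491 0.0508]
```

jog_arm([
  [0, 0, -0.03],
  [0, 0, -0.055],
  [0, 0.04, -0.055],
  [0, 0.085, -0.055],
  [0, 0.13, -0.055],
], roll=[0, 0, 0, 7, 14], grip=[0.04, 0.04, 0.04, 0.04, 0.04])

```text
clock: 13.25
eef_pos: [0.4678, 0.1196, 0.2639]
tool_rot: [[0.997, -0.082, 0.002], [-0.082, -0.997, -0.0], [0.002, -0.0, -1.0]]
ft_force: [1.4, -0.0, -1.8]
width: 0.0481
grasp_force: 62.3
```

```bash
python3 - <<'E'
from m import *
jog([*bw(-.125,0),.26],BY)
E
```

```text
pos [0.4678 0.1196 0.2639] yaw -4.72 jog [-0.0411  0.1046  0.0038] roll 5.18 t 13.25 q [ 0.13  0.01  1.74 -0.    1.39  1.79] f [ 1.4 -0.  -1.8] w 0.0481 g 62.27455973625183
```

jog_arm([
  [-0.016, 0.04, 0],
  [-0.032, 0.08, 0],
  [-0.041, 0.103, 0],
  [-0.041, 0.103, 0.01],
  [-0.041, 0.103, 0.02],
], roll=[2, 4, 5.3, 5.3, 5.3], grip=[0.04, 0.04, 0.04, 0.04, 0.04])

```text
clock: 13.75
eef_pos: [0.4189, 0.0209, 0.2432]
tool_rot: [[0.985, -0.172, 0.002], [-0.172, -0.985, 0.0], [0.002, -0.001, -1.0]]
ft_force: [0.4, 0.4, -1.5]
width: 0.048
grasp_force: 62.3
```

```bash
cat > look.py <<'E'
from m import *
def look(name):
    a=np.radians(BY); R2=np.array([[np.cos(a),np.sin(a)],[-np.sin(a),np.cos(a)]])
    C=cal("wrist"); p,d=ctrl.grab_frame("wrist"); cv2.imwrite(name,p); X=cloud(C,d); z=X[...,2]
    H,S,V=cv2.split(cv2.cvtColor(p,cv2.COLOR_BGR2HSV))
    g=(H>50)&(H<95)&(S>80)&(z>.02)&(z<.06)
    G=(X[g][:,:2]-B)@R2.T; print("leaf board x",np.percentile(G[:,0],[1,99]).round(4),"y",np.percentile(G[:,1],[1,99]).round(4),"mid",np.percentile(G[:,1],[1,99]).mean().round(4))
    s=ctrl.read_state(); zt=s["eef_pos"][2]-.1606
    m=(np.abs(z-zt-.0025)<.005)&(S<60)
    Q=(X-[*B,0])[...,:2]@R2.T; w=m&(np.abs(Q[...,1])<.05)&(Q[...,0]>-.12)
    P=Q[w]; print("panel top z",np.median(z[w]).round(4),"head x",np.percentile(P[:,0],99.5).round(4))
    for x in np.arange(-.10,.06,.03):
        k=np.abs(P[:,0]-x)<.004
        if k.sum()>50: print(round(x,3),"y",np.percentile(P[k,1],[1,99]).round(4),"mid",np.percentile(P[k,1],[1,99]).mean().round(4))
    q=(np.array(s["eef_pos"])[:2]-B)@R2.T; print("tcp board",q.round(4))
E
python3 - <<'E'
from look import *
jog([*bw(-.125,0),.2],BY); look("pics/w8.png")
E
```

```text
pos [0.4189 0.0209 0.2432] yaw -9.91 jog [-0.0003  0.0023  0.0432] roll -0.01 t 13.75 q [-0.09 -0.12  1.9   0.    1.36  1.66] f [ 0.4  0.4 -1.5] w 0.048 g 62.31699585914612Traceback (most recent call last):
  File "<stdin>", line 2, in <module>
  File "look.py", line 7, in look
    G=(X[g][:,:2]-B)@R2.T; print("leaf board x",np.percentile(G[:,0],[1,99]).round(4),"y",np.percentile(G[:,1],[1,99]).round(4),"mid",np.percentile(G[:,1],[1,99]).mean().round(4))
                                                ~~~~~~~~~~~~~^^^^^^^^^^^^^^^
    return _quantile_unchecked(
        a, q, axis, out, overwrite_input, method, keepdims, weights)
    return _ureduce(a,
                    func=_quantile_ureduce_func,
    ...<5 lines>...
                    overwrite_input=overwrite_input,
                    method=method)
    r = func(a, **kwargs)
    result = _quantile(arr,
                       quantiles=q,
    ...<2 lines>...
                       out=out,
                       weights=wgt)
    slices_having_nans = np.isnan(arr[-1, ...])
                                  ~~~^^^^^^^^^
IndexError: index -1 is out of bounds for axis 0 with size 0
```

View pics/w8.png

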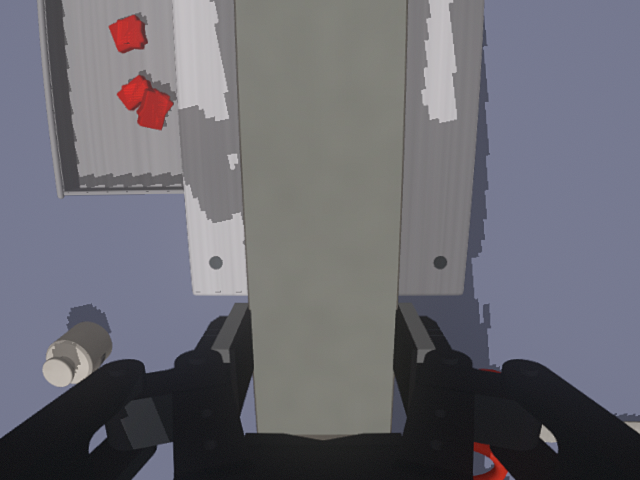

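The wrist view shows the panel gripped straight and over the plate: panel edges at columns 243–402, plate edges about 185–475. The leaf is out of view, so I'll compare panel mid with plate mid.

```bash
python3 - <<'E'
from m import *
a=np.radians(BY); R2=np.array([[np.cos(a),np.sin(a)],[-np.sin(a),np.cos(a)]])
C=cal("wrist"); p,d=ctrl.grab_frame("wrist"); X=cloud(C,d); z=X[...,2]; Q=(X[...,:2]-B)@R2.T
s=ctrl.read_state(); print(((np.array(s["eef_pos"])[:2]-B)@R2.T).round(4), s["eef_pos"].round(4) if hasattr(s["eef_pos"],"round") else s["eef_pos"])
for lo,hi,n in((.02,.036,"plate"),(.075,.095,"panel")):
    m=(z>lo)&(z<hi)
    for x in(-.12,-.10,-.08,-.06,-.04):
        k=m&(np.abs(Q[...,0]-x)<.004)&(np.abs(Q[...,1])<.1)
        if n=="plate": k&=(np.abs(Q[...,1])<.068)
        if k.sum()>30: y=Q[k][:,1]; print(n,x,np.percentile(y,[.5,99.5]).round(4),np.percentile(y,[.5,99.5]).mean().round(4),np.median(z[k]).round(4))
E
```

```text
[-0.1255  0.003 ] [0.4183 0.0217 0.2412]
plate -0.12 [-0.0645  0.0638] -0.0004 0.0279
plate -0.1 [-0.0646  0.0638] -0.0004 0.0279
plate -0.08 [-0.0645  0.0642] -0.0002 0.0278
plate -0.06 [-0.0645  0.0639] -0.0003 0.0278
plate -0.04 [-0.0645  0.0639] -0.0003 0.0278
panel -0.12 [-0.0349  0.0394] 0.0023 0.0826
panel -0.1 [-0.0221  0.0269] 0.0024 0.0823
panel -0.08 [-0.022   0.0271] 0.0026 0.0821
panel -0.06 [-0.022   0.0273] 0.0027 0.0819
panel -0.04 [-0.0217  0.0275] 0.0029 0.0817
```

jog_arm([
  [0, 0.0033, 0.015],
  [0, 0.0033, 0.03],
  [0, 0.0033, 0.042],
  [0, 0.0033, 0.0475],
  [0, 0.0033, 0.0475],
], roll=[0, 0, 0, 0, 0], grip=[0.04, 0.04, 0.04, 0.04, 0.04])

```text
clock: 14.35
eef_pos: [0.4188, 0.0186, 0.1969]
tool_rot: [[0.986, -0.17, -0.001], [-0.17, -0.986, 0.0], [-0.001, -0.0, -1.0]]
ft_force: [-4.0, 1.2, 7.4]
width: 0.0483
grasp_force: 65.3
```

```bash
cat > st.py <<'E'
from m import *
def st():
    a=np.radians(BY); R2=np.array([[np.cos(a),np.sin(a)],[-np.sin(a),np.cos(a)]])
    C=cal("wrist"); p,d=ctrl.grab_frame("wrist"); X=cloud(C,d); z=X[...,2]-.002; Q=(X[...,:2]-B)@R2.T
    s=ctrl.read_state(); e=np.array(s["eef_pos"]); print("tcp board",((e[:2]-B)@R2.T).round(4),"z",e[2].round(4),"f",np.round(s["ft_force"],1),"t",s["clock"],"w",s["width"])
    m=(z>e[2]-.1606-.006)&(z<e[2]-.1606+.006)&(np.abs(Q[...,1])<.04)
    for x in np.arange(-.12,.07,.02):
        k=m&(np.abs(Q[...,0]-x)<.003); c=k&(np.abs(Q[...,1])<.015)
        if c.sum()>30: print(round(x,3),"ztop",np.median(z[c]).round(4))
    return p
E
python3 -c "
from st import *
st()"
```

```text
tcp board [-0.1245 -0.    ] z 0.1969 f [-3.6  1.1  6.4] t 14.4 w 0.04792771205919233
-0.12 ztop 0.0366
-0.1 ztop 0.0366
-0.08 ztop 0.0367
-0.06 ztop 0.0368
-0.04 ztop 0.0368
-0.02 ztop 0.0368
```

jog_arm([
  [0, 0, 0.0015],
  [0, 0, 0.0025],
  [0.003, 0, 0.0025],
  [0.008, 0, 0.0025],
  [0.013, 0, 0.0025],
], roll=[0, 0, 0, 0, 0], grip=[0.04, 0.04, 0.04, 0.04, 0.04])

```text
clock: 14.9
eef_pos: [0.4303, 0.0167, 0.1967]
tool_rot: [[0.986, -0.169, -0.006], [-0.169, -0.986, 0.001], [-0.006, -0.0, -1.0]]
ft_force: [-16.8, 3.3, 26.9]
width: 0.048
grasp_force: 76.5
```

```bash
python3 -c "
from st import *
st()"
```

```text
tcp board [-1.119e-01  1.000e-04] z 0.1968 f [-14.5   3.2  24.9] t 14.95 w 0.04801871055531068
-0.12 ztop 0.0365
-0.1 ztop 0.0365
-0.08 ztop 0.0365
-0.06 ztop 0.0364
-0.04 ztop 0.0364
-0.02 ztop 0.0364
```

Fingertips touch the bed with the panel still 4.5 mm up. I'll release it so that it rests tilted, head on bed and foot on pad, and regrip higher.

jog_arm([
  [-0.001, 0, -0.003],
  [-0.001, 0, -0.003],
  [-0.001, 0, -0.005],
  [-0.001, 0, -0.009],
  [-0.001, 0, -0.009],
], roll=[0, 0, 0, 0, 0], grip=[0.04, 0.054, 0.06, 0.06, 0.06])

```text
clock: 15.45
eef_pos: [0.4304, 0.0158, 0.2025]
tool_rot: [[0.985, -0.171, 0.001], [-0.171, -0.985, -0.0], [0.001, 0.0, -1.0]]
ft_force: [-0.1, -0.9, -0.7]
width: 0.0604
grasp_force: 0.0
```

```bash
cat > st2.py <<'E'
from m import *
def st2(name=None):
    a=np.radians(BY); R2=np.array([[np.cos(a),np.sin(a)],[-np.sin(a),np.cos(a)]])
    C=cal("wrist"); p,d=ctrl.grab_frame("wrist"); X=cloud(C,d); z=X[...,2]-.0019; Q=(X[...,:2]-B)@R2.T
    if name: cv2.imwrite(name,p)
    s=ctrl.read_state(); e=np.array(s["eef_pos"]); print("tcp board",((e[:2]-B)@R2.T).round(4),"z",e[2].round(4),"f",np.round(s["ft_force"],1),"t",s["clock"],"w",s["width"])
    for x in np.arange(-.14,.07,.02):
        k=(np.abs(Q[...,0]-x)<.003); c=k&(np.abs(Q[...,1])<.015)
        m=k&(z>.0295)&(z<.05)&(np.abs(Q[...,1])<.034)
        if c.sum()>30 and m.sum()>10: print(round(x,3),"top above bed",(np.median(z[c])-.026).round(4),"y",np.percentile(Q[m][:,1],[1,99]).round(4))
E
python3 -c "
from st2 import *
st2('pics/w9.png')"
```

```text
tcp board [-0.1127 -0.0008] z 0.2023 f [-0.   1.4  1.3] t 15.5 w 0.06031687867854557
-0.14 top above bed 0.0181 y [-0.0247  0.0237]
-0.12 top above bed 0.0168 y [-0.0314  0.029 ]
-0.1 top above bed 0.0822 y [-0.0334  0.0332]
-0.08 top above bed 0.0143 y [-0.0243  0.0241]
-0.06 top above bed 0.0129 y [-0.0242  0.0244]
-0.04 top above bed 0.0117 y [-0.0239  0.0245]
-0.02 top above bed 0.0103 y [-0.0239  0.0246]
```

jog_arm([
  [0, 0, -0.003],
  [0, 0, -0.003],
  [0, 0, -0.003],
  [0, 0, -0.003],
  [0, 0, -0.003],
], roll=[0, 0, 0, 0, 0], grip=[0.06, 0.04, 0.04, 0.04, 0.04])

```text
clock: 16.0
eef_pos: [0.4302, 0.0157, 0.2054]
tool_rot: [[0.985, -0.171, 0.001], [-0.171, -0.985, -0.0], [0.001, 0.0, -1.0]]
ft_force: [-1.0, -0.1, 1.5]
width: 0.0479
grasp_force: 61.3
```

jog_arm([
  [0, 0, 0],
  [0.005, 0, 0.0005],
  [0.01, 0, 0.001],
  [0.015, 0, 0.0015],
  [0.02, 0, 0.002],
], roll=[0, 0, 0, 0, 0], grip=[0.04, 0.04, 0.04, 0.04, 0.04])

```text
clock: 16.5
eef_pos: [0.4503, 0.0123, 0.2032]
tool_rot: [[0.985, -0.171, -0.0], [-0.171, -0.985, -0.0], [-0.0, 0.0, -1.0]]
ft_force: [-2.4, 0.3, 3.1]
width: 0.048
grasp_force: 61.5
```

```bash
python3 -c "
from st2 import *
st2('pics/w10.png')"
```

```text
tcp board [-0.0917 -0.0009] z 0.2032 f [ 0.1 -0.4  2.5] t 16.55 w 0.04766810831351641
-0.12 top above bed 0.0146 y [-0.0258  0.0228]
-0.1 top above bed 0.0136 y [-0.0254  0.0228]
-0.08 top above bed 0.0826 y [-0.0312  0.0286]
-0.06 top above bed 0.0119 y [-0.025   0.0233]
-0.04 top above bed 0.0109 y [-0.0248  0.0238]
-0.02 top above bed 0.01 y [-0.0244  0.0241]
0.0 top above bed 0.0091 y [-0.0243  0.0243]
```

jog_arm([
  [0.005, 0, 0.0003],
  [0.01, 0, 0.0006],
  [0.015, 0, 0.001],
  [0.019, 0, 0.001],
  [0.021, 0, 0.001],
], roll=[0, 0, 0, 0, 0], grip=[0.04, 0.04, 0.04, 0.04, 0.04])

```text
clock: 17.05
eef_pos: [0.471, 0.0087, 0.2023]
tool_rot: [[0.985, -0.171, 0.0], [-0.171, -0.985, -0.0], [0.0, 0.0, -1.0]]
ft_force: [-2.6, 2.1, 3.7]
width: 0.048
grasp_force: 61.5
```

```bash
python3 -c "
from st2 import *
st2('pics/w11.png')"
```

```text
tcp board [-0.0712 -0.0008] z 0.2023 f [-1.1  1.1  3.1] t 17.1 w 0.04780958163110877
-0.1 top above bed 0.0136 y [-0.0259  0.0228]
-0.08 top above bed 0.0128 y [-0.0254  0.0228]
-0.06 top above bed 0.0818 y [-0.0312  0.0287]
-0.04 top above bed 0.0112 y [-0.0251  0.0235]
-0.02 top above bed 0.0104 y [-0.0249  0.0237]
0.0 top above bed 0.0096 y [-0.0244  0.0241]
0.02 top above bed 0.0088 y [-0.0242  0.0243]
```

jog_arm([
  [0.001, 0, 0.0003],
  [0.002, 0, 0.0005],
  [0.003, 0, 0.0005],
  [0.004, 0, 0.0005],
  [0.004, 0, 0.0005],
], roll=[0, 0, 0, 0, 0], grip=[0.04, 0.04, 0.04, 0.04, 0.04])

```text
clock: 17.6
eef_pos: [0.4739, 0.0082, 0.2013]
tool_rot: [[0.985, -0.171, -0.002], [-0.171, -0.985, 0.0], [-0.002, 0.0, -1.0]]
ft_force: [-5.2, 0.5, 4.5]
width: 0.048
grasp_force: 61.6
```

```bash
cat > foot.py <<'E'
from m import *
# foot edge of panel and leaf extents, board frame, from top and scene depth
def foot():
    a=np.radians(BY); R2=np.array([[np.cos(a),np.sin(a)],[-np.sin(a),np.cos(a)]])
    for n in("top","scene"):
        C=cal(n); p,d=ctrl.grab_frame(n); X=cloud(C,d); Q=(X[...,:2]-B)@R2.T; z=X[...,2]; H,S,V=cv2.split(cv2.cvtColor(p,cv2.COLOR_BGR2HSV))
        k=(np.abs(Q[...,1])<.02)&(z>.0305)&(z<.05)&(Q[...,0]>-.135)&(Q[...,0]<.03)
        g=(H>50)&(H<95)&(S>80)&(np.abs(Q[...,0]-.08)<.05)&(np.abs(Q[...,1])<.06)&(z<.08)
        print(n,k.sum(),"x range",np.percentile(Q[k][:,0],[1,99]).round(4) if k.sum()>20 else None,"leaf",g.sum(),(np.percentile(Q[g][:,0],[2,98]).round(4),np.percentile(z[g],[5,50,95]).round(4)) if g.sum()>20 else None)
E
python3 -c "
from foot import *
jog([.5,0,.2],BY); foot()"
```

```text
pos [0.4739 0.0082 0.2013] yaw -9.84 jog [0.0271 0.0036 0.0012] roll 0.06 t 17.6 q [-0.1   0.06  1.82  0.    1.26  1.64] f [-5.2  0.5  4.5] w 0.048 g 61.630436182022095
top 181 x range [-0.114  -0.0816] leaf 367 (array([0.0552, 0.1211]), array([0.0348, 0.039 , 0.047 ]))
scene 283 x range [-0.1155  0.0131] leaf 401 (array([0.056, 0.118]), array([0.0348, 0.0394, 0.0457]))
```

jog_arm([
  [0.001, 0, 0],
  [0.001, 0, 0],
  [0, 0, -0.001],
  [0, 0, -0.02],
  [0, 0, -0.04],
], roll=[0, 0, 0, 0, 0], grip=[0.04, 0.062, 0.062, 0.062, 0.062])

```text
clock: 18.2
eef_pos: [0.4743, 0.008, 0.2412]
tool_rot: [[0.985, -0.171, -0.001], [-0.171, -0.985, -0.0], [-0.001, 0.0, -1.0]]
ft_force: [-0.2, 0.6, -0.3]
width: 0.0619
grasp_force: 0.0
```

jog_arm([
  [-0.015, -0.001, 0],
  [-0.028, -0.001, 0],
  [-0.028, -0.001, 0],
  [-0.028, -0.001, 0.0],
  [-0.028, -0.001, 0.0],
], roll=[0, 0, 0, 0, 0], grip=[0.0, 0.0, 0.0, 0.0, 0.0])

```text
clock: 18.7
eef_pos: [0.4472, 0.0138, 0.2413]
tool_rot: [[0.985, -0.171, -0.0], [-0.171, -0.985, -0.0], [-0.0, 0.0, -1.0]]
ft_force: [0.1, 0.0, -0.1]
width: -0.0001
grasp_force: 0.0
```

```bash
python3 -c "
from st2 import *
from foot import foot
jog([*bw(-.097,0),.214],BY); foot(); st2()"
```

```text
pos [0.4472 0.0138 0.2413] yaw -9.85 jog [-0.0013  0.0001  0.0273] roll 0.05 t 18.7 q [-0.1  -0.05  1.84 -0.    1.35  1.65] f [ 0.1  0.  -0.1] w -0.0001 g 0.0
top 43 x range [-0.1143 -0.1038] leaf 677 (array([0.0521, 0.1197]), array([0.0352, 0.0386, 0.0463]))
scene 391 x range [-0.1159  0.0264] leaf 411 (array([0.0545, 0.1182]), array([0.0351, 0.0395, 0.0451]))
tcp board [-0.0955  0.0001] z 0.2415 f [-0.7 -0.7 -0.4] t 18.85 w 0.00024912181758235754
-0.1 top above bed 0.0798 y [-0.0259  0.023 ]
-0.08 top above bed 0.1171 y [-0.0254  0.0233]
-0.06 top above bed 0.0132 y [-0.0253  0.0232]
-0.04 top above bed 0.0123 y [-0.0251  0.0234]
-0.02 top above bed 0.0113 y [-0.025  0.024]
0.0 top above bed 0.0104 y [-0.0246  0.0242]
0.02 top above bed 0.0095 y [-0.0243  0.0243]
```

jog_arm([
  [-0.001, 0, 0.012],
  [-0.0015, 0, 0.022],
  [-0.0015, 0, 0.027],
  [-0.0015, 0, 0.031],
  [-0.0015, 0, 0.034],
], roll=[0, 0, 0, 0, 0], grip=[0.0, 0.0, 0.0, 0.0, 0.0])

```text
clock: 19.35
eef_pos: [0.4452, 0.0142, 0.2072]
tool_rot: [[0.985, -0.171, -0.002], [-0.171, -0.985, 0.0], [-0.002, 0.0, -1.0]]
ft_force: [-2.4, -0.7, 4.2]
width: -0.0002
grasp_force: 1.9
```

```bash
python3 -c "
from st2 import *
st2()"
```

```text
tcp board [-0.0976  0.0002] z 0.2071 f [-2.6  0.1  3.7] t 19.4 w -5.5255241734656535e-05
-0.1 top above bed 0.0546 y [-0.0261  0.0232]
-0.08 top above bed 0.0873 y [-0.0254  0.0229]
-0.06 top above bed 0.0075 y [-0.0252  0.0233]
-0.04 top above bed 0.0074 y [-0.0251  0.0236]
-0.02 top above bed 0.0072 y [-0.0248  0.0238]
0.0 top above bed 0.007 y [-0.0244  0.024 ]
```

jog_arm([
  [0, 0, 0.001],
  [0, 0, 0.002],
  [0, 0, 0.003],
  [0, 0, 0.0035],
  [0, 0, 0.0035],
], roll=[0, 0, 0, 0, 0], grip=[0.0, 0.0, 0.0, 0.0, 0.0])

```text
clock: 19.9
eef_pos: [0.4456, 0.0141, 0.2054]
tool_rot: [[0.985, -0.171, 0.0], [-0.171, -0.985, -0.0], [0.0, 0.0, -1.0]]
ft_force: [-5.1, 0.8, 9.6]
width: 0.0003
grasp_force: 4.8
```

```bash
python3 -c "
from st2 import *
from foot import foot
from chips import chips
st2(); foot(); chips()"
```

```text
tcp board [-0.0973  0.0002] z 0.2054 f [-5.2  0.4  9.3] t 19.95 w 0.000230538254274283
-0.1 top above bed 0.0528 y [-0.026   0.0232]
-0.08 top above bed 0.0851 y [-0.0253  0.023 ]
-0.06 top above bed 0.0062 y [-0.0252  0.0232]
-0.04 top above bed 0.0061 y [-0.025   0.0236]
-0.02 top above bed 0.0061 y [-0.0247  0.0238]
0.0 top above bed 0.0062 y [-0.0245  0.0241]
top 7 x range None leaf 937 (array([0.0551, 0.1197]), array([0.0349, 0.0384, 0.0457]))
scene 198 x range [-0.1176  0.0292] leaf 421 (array([0.0535, 0.1187]), array([0.0349, 0.0392, 0.0454]))
wrist 1089 [85. 17.] board xyz mm [15.5 88.1 11.7]
wrist 1208 [84. 85.] board xyz mm [-9.5 91.1 11.7]
wrist 2117 [107. 167.] board xyz mm [-40.4  82.8  12.9]
top 55 [327. 299.] board xyz mm [-193.5  -89.6    7.9]
```

```bash
python3 -c "
from cell import ctrl
print(ctrl.hand_in())"
```

```text
the job is handed in; nothing more can be done
None
```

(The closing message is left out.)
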